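Draw out the funnel boom to its next hole

TASK

Draw the telescopic boom of the funnel stand out by exactly one hole: push its sprung button in, slide the aluminium sleeve away from the post until the button pops fully out through the next hole, then let go, so that the funnel stands over the beaker. The stand is only resting on the bench: do not drag or tip it, and do not disturb the beaker or knock away the flask, the orange-capped bottle or the dish near it.

Things in the scene. Friction and masses are not known exactly. Their poses are not given: they have to be found in the camera images.
- stand: Heavy laboratory stand (6 kg, not bolted down): dark steel base 140 x 210 x 22 mm, a post, and a level boom, its axis 150 mm above the bench. Origin: on the bench under the post. y: the boom's direction, outward from the post; x: the side the button is on; z: up. The base reaches 50 mm behind to 160 mm ahead of the origin along y.
- boom_root (a point): Point on the boom's axis at the post; axes as the stand's. The boom is a fixed inner steel tube, 28 mm, that carries the button 150 mm from here, with a round aluminium sleeve (36 mm outside, 190 mm long) over it. At the start the sleeve reaches from 40 to 230 mm from here. Its row of four dark holes, 15 mm across, 36 mm apart, is on the button's side: two nearer the post than the button.
- button_tip (a point): Tip of the steel button (13 mm across, conical end) on the boom; it stands 6 mm proud of the sleeve, 24 mm from the boom's axis, and moves as it is pushed. z: out of the button, square to the boom, 30 degrees above level. y: along the boom, outward. x: square to both, 30 degrees from straight down: a gripper coming along it (within 15 degrees) can pinch the button flush.
- button (a joint): How far the button is pushed in, m: 0 fully out, 0.006 flush with the sleeve's outside, 0.0085 when under the sleeve's wall. Spring 3.5 N (out) to 8 N (in). Pushed in by less than 0.005 it locks the sleeve; held flush by a pad, its cone lets the sliding sleeve drive it the rest of the way in, with about 10 to 20 N. It springs out by itself when a hole comes within 1 mm, locking the sleeve.
- sleeve (a joint): How far the sleeve has slid outward, m: about 0 at the start, where the button fills a hole; 0.036 when the next hole (on the post's side) has come to the button; 0.072 at the one after (too far). About 3 N of friction; it stays where it is left. Pulling on after the button has popped out drags the stand.
- funnel (a point): Centre of the white plastic funnel (80 mm across, 75 mm high) in a ring on the outer end of the sleeve, at the height of the boom's axis, 137 mm beyond the hole that the button fills at the start; moves with the sleeve.
- beaker: Open glass beaker, 72 mm across, 88 mm high, on the bench below where the funnel is to come. Origin: centre of its underside.
- flask: Bystander: conical glass flask, 80 mm across, 120 mm high, past the beaker on the robot's side. Origin: centre of its underside.
- reagent: Bystander: glass bottle with orange cap, 72 mm across, 170 mm high, beside the stand's post, at the end away from the boom. Origin: centre of its underside.
- dish: Bystander: white round dish with lid, 92 mm across, 16 mm high, on the robot's side of the stand. Origin: centre of its underside.
Mind the look-alikes: they are no part of the job. Leave any purple look-alike of the beaker alone.

How it is judged:
By the outcome, as a careful person would: the job done as asked, in the order asked, and still so for the second after the job is handed in, with the robot touching nothing.
It also fails if it takes over 35 s, if anything falls off the work surface, if the arm or the gripper's body presses on something with over 40 N, if the wrist force passes 120 N, or if a joint passes its speed limit or range.

ROBOT

A 6-joint arm with a two-finger parallel gripper is mounted at the origin on the work surface. World frame = base frame: x ahead of the robot, y to its left, z up, the work surface at z = 0. Lengths are in mm, angles in rad, forces in N, time in s.
With the tool pointing down it reaches from about 300 to 775 mm from the base axis. Payload 14.6 kg.
Tool frame: the origin (TCP) lies at the very end of the fingers, on their centre line; the grasp point (between the pads) lies 19 mm behind it; y points along the fingers, z is the direction in which the jaws open and shut, and the axes are right-handed (so a half turn about y gives the same grasp; the last joint's range is limited). The gripper opens to 94 mm and grips with 3 to 60 N. Pads are 16 mm wide; open, the fingers measure 119 mm over their backs; the gripper's body (75 mm by 177 mm) begins 78 mm behind the grasp point.
Start: joints at [1.218, 0.3, 1.521, -0, 1.321, -0.067], TCP at [155.056, 527.681, 205.446] pointing down, gripper open.
Joint ranges: [-3.03, 3.03], [-0.79, 2.21], [0.23, 2.52], [-1.04, 4.18], [0, 3.07], [-2.55, 2.55]. Speed limits (rad/s): [2.22, 2.22, 2.57, 3.14, 3.14, 3.14].

INTERFACE

Orientations are given as [roll, pitch, yaw] about the fixed x, y, z axes, in that order (R = Rz(yaw) Ry(pitch) Rx(roll)).
In Python, from cell import manip, imaging, ticket gives the robot as it stands.
- The arm moves only by the shell command python3 -m inch 'ROWS' [FORCE]. ROWS is JSON, a list of rows, each a list of 3 entries, a list of its own where there are three numbers: the turn, a rotation vector about the world's x, y, z in degrees, then the shift along the world's x, y, z in m, then the finger opening in m, from 0 to 0.094. In form: [[[wx, wy, wz], [tx, ty, tz], jaw], ...]. A call has exactly 10 rows; each row shifts and turns the commanded pose from where the row before left it; what a row does not reach is not made up. A row lasts 1/12 s, in which the tool goes at most 41.7 mm and 7.16 degrees, less where a joint would pass 70% of its speed; a pose out of reach is approached as far as the arm can. A call with a gripper value outside its range is refused whole. The fingers move at their own pace and stop on an object; FORCE is the grip in N (left out, the last holds). Time passes only in rows, so rows that do not move let the fingers close, or fill a call up. It gives the time, the measured TCP pose, the force and the opening at its end, in the units of the state.
- manip.read_state(): the state, without advancing time (a new reading comes with each control period).
- imaging.camera(name): name is "scene" or "top" or "wrist"; returns a dict with "pixels" (480x640x3 uint8, red, green, blue), "depth" (480x640 float32, mm along the optical axis (not along the pixel's ray), 0 where there is no reading), "mtx" (3x3 intrinsics, pixels), "pose" (4x4, takes a point from camera to world coordinates); the wrist camera has in their place "hand_eye" (4x4, takes a point from camera to tool coordinates, whose origin is the TCP and whose axes are the tool frame's). Camera axes: x right, y up, looking along -z (the intrinsics and any distortion apply to the point x, -y, -z); pixel columns grow to the right and rows downward; lengths in mm; the calibration is good to about 2 mm. A picture is of the moment at which its call begins: read the wrist's pose just before it.
- ticket.sign_off(): hands the job in, once; it reports no verdict.
The state is a dict: "clock": time; "joints": joint angles; "qd": joint speeds; "effort": joint torques, N m; "eef_pos": TCP position; "eef_rot": TCP orientation; "wrist_force": force on the tool from outside, world axes, zero at the start; "moment": the same for the moment, N m; "finger_gap": finger opening in mm.
Only numpy, scipy, OpenCV 4.12 (cv2) and the standard library are available. Lean on these libraries where they do the work, as an engineer would, in place of code of your own. Each camera call takes 0.05 s, during which the arm holds its last target. There are 200 camera calls.

## Working session

There is one attempt and no reset: what is moved stays moved. The work goes in short steps, Python scripts to look and compute and a shell command to move; the robot and the scene stay as the last step left them, time stands still between calls to the robot, and variables do not carry over. Pictures are saved under pics/ and viewed, on a budget of 10 in all, crops included, one or two more only if the job needs it, and the job is handed in when it is done.

```bash
ls; mkdir -p pics; cat > h.py <<'E'
import numpy as np,cv2
from cell import manip,imaging,ticket
from scipy.spatial.transform import Rotation as Rn
def snap(n,f):
    s=manip.read_state(); c=imaging.camera(n)
    if n=="wrist":
        T=np.eye(4);T[:3,:3]=Rn.from_euler('xyz',s['eef_rot']).as_matrix();T[:3,3]=s['eef_pos'];c['pose']=T@c['hand_eye']
    np.savez(f,**{k:c[k] for k in('pixels','depth','mtx','pose')}); return c
def cloud(c):
    K=c['mtx'];v,u=np.mgrid[:480,:640];d=c['depth']
    p=np.stack([(u-K[0,2])/K[0,0]*d,-(v-K[1,2])/K[1,1]*d,-d],-1)
    return p@c['pose'][:3,:3].T+c['pose'][:3,3]
E
python3 - <<'E'
from h import *
a=snap('scene','s.npz');b=snap('top','t.npz')
cv2.imwrite('pics/s.png',a['pixels'][...,::-1]);cv2.imwrite('pics/t.png',b['pixels'][...,::-1])
print(manip.read_state());print(a['pose'],b['pose'],a['mtx'], {k:v for k,v in a.items() if k not in('pixels','depth','mtx','pose')})
E
```

```text
pics
{'clock': 0.1, 'joints': array([ 1.21841265e+00,  3.00401228e-01,  1.52149003e+00,  1.71877780e-05,
        1.32067394e+00, -6.65524109e-02]), 'qd': array([ 0.00028552, -0.0003302 , -0.00270082, -0.00039512, -0.00125232,
       -0.00075601]), 'effort': array([-8.34793736e-04, -5.32652271e+01, -3.53282154e+01,  7.08440691e-02,
        2.35198403e-02, -1.28805954e-05]), 'eef_pos': array([154.97381334, 527.48944563, 204.96316845]), 'eef_rot': array([-1.57176561e+00,  8.12889806e-05, -2.85835573e-01]), 'wrist_force': array([0.19118434, 0.41374239, 1.09641958]), 'moment': array([-0.01431736,  0.06568397, -0.0064859 ]), 'finger_gap': 93.93008083353531}
[[-3.33838955e-01 -5.22227697e-01  7.84748230e-01  1.60056250e+03]
 [ 9.42562144e-01 -1.74939102e-01  2.84557402e-01  3.38829418e+02]
 [-1.13206062e-02  8.34670320e-01  5.50633545e-01  8.22435722e+02]
 [ 0.00000000e+00  0.00000000e+00  0.00000000e+00  1.00000000e+00]] [[ 4.54696446e-03  9.97089292e-01 -7.61069562e-02  4.80246006e+02]
 [-9.99656821e-01  6.49575694e-03  2.53780436e-02 -6.24570245e+00]
 [ 2.57985478e-02  7.59654449e-02  9.96776648e-01  1.11197163e+03]
 [ 0.00000000e+00  0.00000000e+00  0.00000000e+00  1.00000000e+00]] [[560.21266268   0.         327.439335  ]
 [  0.         560.21266268 230.70468586]
 [  0.           0.           1.        ]] {}
```

View pics/s.png

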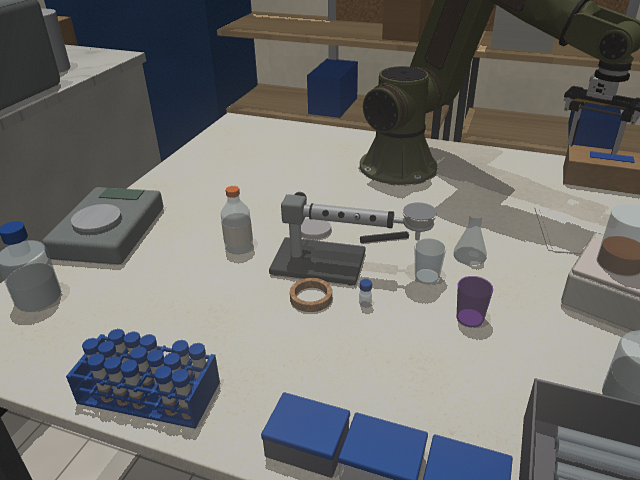

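View pics/t.png

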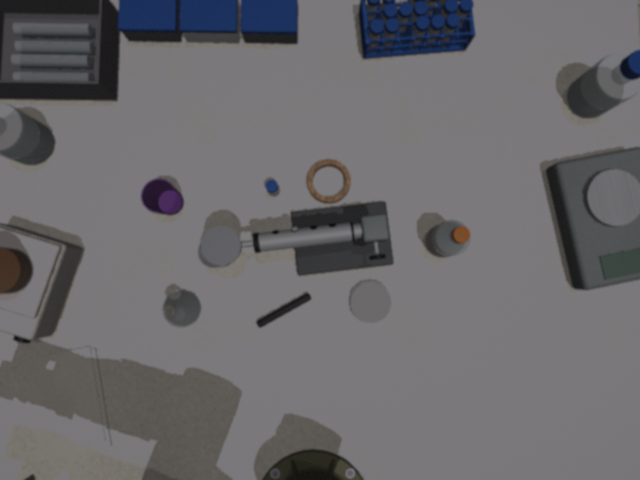

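```bash
python3 - <<'E'
from h import *
for f in 'ts':
    c=dict(np.load(f+'.npz'));P=cloud(c);np.set_printoptions(precision=1,suppress=True)
    if f=='t':
        for n,(u,v) in dict(sleeve0=(270,238),sleeve1=(340,233),funnel=(220,246),post=(376,228),base=(305,262),reag=(461,235),dish=(370,300),flask=(180,308)).items(): print(n,P[v,u])
        sl=(slice(215,255),slice(258,350))
    else:
        for n,(u,v) in dict(s0=(315,212),s1=(388,217),beaker=(428,262),postblock=(293,208)).items(): print(n,P[v,u])
        sl=(slice(195,235),slice(308,392))
    Q=P[sl].reshape(-1,3);C=c['pixels'][sl].reshape(-1,3)
    m=(Q[:,2]>125)&(Q[:,2]<180);Q=Q[m]
    # cylinder fit radius 18
    from scipy.optimize import least_squares
    def res(p):
        a=np.array([p[0],0,p[1]]);d=np.array([p[2],1,p[3]]);d/=np.linalg.norm(d)
        w=Q-a;return np.linalg.norm(w-np.outer(w@d,d),axis=1)-18
    r=least_squares(res,[480,150,0,0],loss='soft_l1',f_scale=1.);print(f,len(Q),r.x,np.median(abs(r.fun)),Q[:,1].min(),Q[:,1].max())
    print('yaw boom deg',np.degrees(np.arctan(r.x[2])))
c=dict(np.load('s.npz'));im=c['pixels'][185:250,275:450,::-1]
cv2.imwrite('pics/s2.png',cv2.resize(im,None,fx=4.5,fy=4.5,interpolation=cv2.INTER_CUBIC))
E
```

```text
sleeve0 [559.   80.2 170.8]
sleeve1 [569.6 -50.4 168.3]
funnel [542.8 170.4 182. ]
post [ 578.7 -117.2  176. ]
base [520.1  18.   24.9]
reag [ 567.3 -278.8  168.7]
dish [ 439.  -123.    13.7]
flask [424.1 267.3  79.8]
t 1770 [107.6 191.6 267.6 -18.2] 25.247061109587637 -68.26123996937038 104.18280982955346
yaw boom deg 89.78592035789276
s0 [588.9 -57.4 157.4]
s1 [565.9 106.8 162.8]
beaker [571.  205.5  65.8]
postblock [ 606.  -103.9  168.9]
s 1328 [-8131.   3059.1   396.8  -132.4] 30.732374043346937 -79.13740803770179 116.46733455327924
yaw boom deg 89.85562309263854
```

View pics/s2.png

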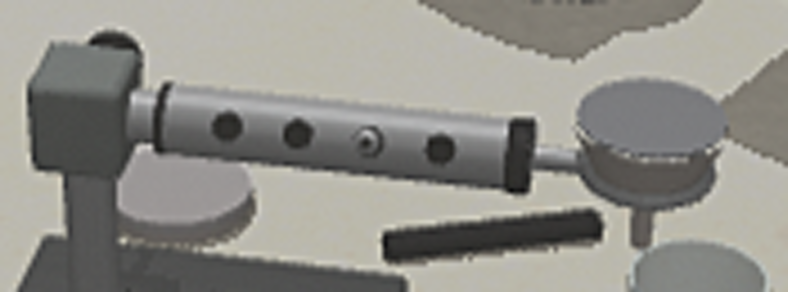

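```bash
python3 - <<'E'
from h import *
from scipy.optimize import least_squares
np.set_printoptions(precision=2,suppress=True)
for f in 'ts':
    c=dict(np.load(f+'.npz'));P=cloud(c)
    sl=(slice(215,255),slice(258,350)) if f=='t' else (slice(195,235),slice(308,392))
    Q=P[sl].reshape(-1,3);Q=Q[(Q[:,2]>135)&(Q[:,2]<176)&(Q[:,1]>-50)&(Q[:,1]<95)]
    def res(p):
        a=np.array([p[0],0,p[1]]);d=np.array([p[2],1,p[3]]);d/=np.linalg.norm(d)
        w=Q-a;return np.linalg.norm(w-np.outer(w@d,d),axis=1)-18
    r=least_squares(res,[567,150,-.08,0],loss='soft_l1',f_scale=.5);x=r.x;print(f,len(Q),x,np.median(abs(r.fun)),'yaw',np.degrees(np.arctan(x[2])))
    if f=='s':
        K=c['mtx'];o=c['pose'][:3,3]
        for u,v in [(275+227/4.5,185+126/4.5),(275+297/4.5,185+134/4.5),(275+370/4.5,185+142/4.5),(275+440/4.5,185+149/4.5)]:
            d=c['pose'][:3,:3]@np.array([(u-K[0,2])/K[0,0],-(v-K[1,2])/K[1,1],-1])
            # intersect plane: normal zb, at dist 18 from axis
            a=np.array([x[0],0,150.]);D=np.array([x[2],1,0]);D/=np.linalg.norm(D);X=np.array([D[1],-D[0],0]);n=X*np.cos(np.pi/6)+np.array([0,0,.5])
            p=o+d*((a+18*n-o)@n)/(d@n);print(p,'along',(p-a)@D,'off',(p-a-18*n)@np.array(np.cross(D,n)))
E
```

```text
t 1485 [565.21 150.46  -0.12   0.  ] 0.8733080579438024 yaw -7.1088598441844875
s 1005 [566.48 150.07  -0.12   0.  ] 1.2217272980986493 yaw -7.045024850164049
[586.75 -33.01 158.17] along -35.247511113407924 off 0.9593359803459671
[582.49   2.63 157.93] along 0.6517896262684769 off 1.238636699391425
[578.    39.38 157.82] along 37.67214872824809 off 1.357198585926269
[573.59  74.19 158.01] along 72.7588054664326 off 1.139382451552435
```

```bash
python3 -m inch '[[[0,0,-6.655],[0.02,-0.03,0.012],0.094],[[0,0,-6.655],[0.02,-0.03,0.012],0.094],[[0,0,-6.655],[0.02,-0.03,0.012],0.094],[[0,0,-6.655],[0.02,-0.03,0.012],0.094],[[0,0,-6.655],[0.02,-0.03,0.012],0.094],[[0,0,-6.655],[0.02,-0.03,0.012],0.094],[[0,0,-6.655],[0.02,-0.03,0.012],0.094],[[0,0,-6.655],[0.02,-0.03,0.012],0.094],[[0,0,-6.655],[0.02,-0.03,0.012],0.094],[[0,0,-6.655],[0.02,-0.03,0.012],0.094]]' 
python3 -m inch '[[[0.369,-2.976,0],[0.015,-0.0197,-0.007],0.094],[[0.369,-2.976,0],[0.015,-0.0197,-0.007],0.094],[[0.369,-2.976,0],[0.015,-0.0197,-0.007],0.094],[[0.369,-2.976,0],[0.015,-0.0197,-0.007],0.094],[[0.369,-2.976,0],[0.015,-0.0197,-0.007],0.094],[[0.369,-2.976,0],[0.015,-0.0197,-0.007],0.094],[[0.369,-2.976,0],[0.015,-0.0197,-0.007],0.094],[[0.369,-2.976,0],[0.015,-0.0197,-0.007],0.094],[[0.369,-2.976,0],[0.015,-0.0197,-0.007],0.094],[[0.369,-2.976,0],[0.015,-0.0197,-0.007],0.094]]'
cat > err.py <<'E'
from h import *
np.set_printoptions(precision=4,suppress=True)
D=np.array([-.1228,.9924,0]);X=np.array([.9924,.1228,0]);Z=np.array([0,0,1.])
zb=X*np.cos(np.pi/6)+Z/2; ap=np.cross(D,zb)
def report(s):
    R=Rn.from_euler('xyz',s['eef_rot']).as_matrix()
    T=np.stack([-(-np.cross(ap,zb)),ap,zb],1)
    print('turn deg',Rn.from_matrix(T@R.T).as_rotvec(degrees=True),'joints',s['joints'])
    g=s['eef_pos']-19*R[:,1]; print('t',s['clock'],'tcp',s['eef_pos'],'grasp',g,'gap',s['finger_gap'],'F',s['wrist_force'],'F.D',s['wrist_force']@D,'F.zb',s['wrist_force']@zb)
    return R,g
E
python3 - <<'E'
from err import *
s=manip.read_state();R,g=report(s)
b=np.array([561.2,37.3,150]);print('to go',b-g, 'D,zb,ap',(b-g)@np.stack([D,zb,ap],1))
w=snap('wrist','w1.npz');cv2.imwrite('pics/w1.png',w['pixels'][...,::-1])
E
```

```text
clock: 0.93
eef_pos: [355.5, 226.0, 326.0]
eef_rot: [-1.571, 0.0, -1.453]
wrist_force: [0.6, 0.6, 0.1]
finger_gap: 93.8
clock: 1.77
eef_pos: [505.5, 29.5, 255.2]
eef_rot: [-1.045, -0.001, -1.448]
wrist_force: [1.1, -0.3, -0.0]
finger_gap: 94.1
turn deg [0.0304 0.1499 0.0139] joints [-0.0638 -0.1267  1.9532  0.1292  0.8006 -0.2525]
t 1.7667 tcp [505.4861  29.4729 255.2259] grasp [496.0145  28.3173 271.6561] gap 94.12786555639418 F [ 1.0626 -0.3423 -0.0142] F.D -0.470153095184958 F.zb 0.8697602394913038
to go [  65.1855    8.9827 -121.6561] D,zb,ap [  0.9096  -3.8495 138.2473]
```

View pics/w1.png

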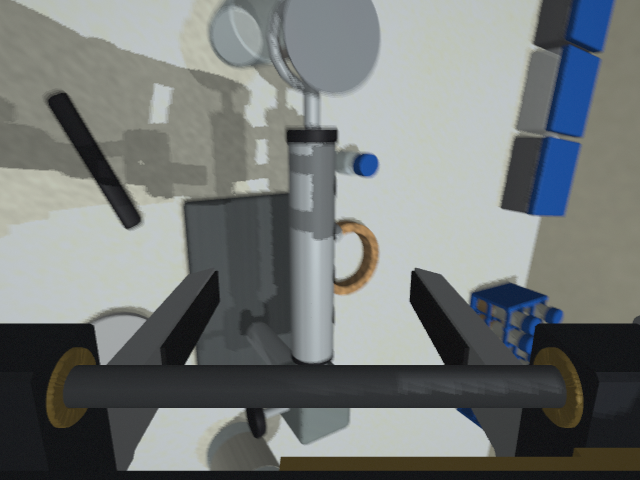

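```bash
python3 - <<'E'
from err import *
from scipy.optimize import least_squares
c=dict(np.load('w1.npz'));P=cloud(c)
Q=P[150:340,280:345].reshape(-1,3);Q=Q[(Q[:,2]>140)&(Q[:,2]<176)]
def res(p):
    a=np.array([p[0],0,p[1]]);d=np.array([p[2],1,p[3]]);d/=np.linalg.norm(d)
    w=Q-a;return np.linalg.norm(w-np.outer(w@d,d),axis=1)-18
r=least_squares(res,[567,150,-.12,0],loss='soft_l1',f_scale=.5);x=r.x;print(len(Q),x,np.median(abs(r.fun)),np.degrees(np.arctan(x[2])))
# edges of silhouette: mask by height
m=(P[...,2]>135)&(P[...,2]<185)
for v in range(120,366,6):
    if 195<v<260: 
        u=np.where(m[v,260:370])[0]+260
        print(v,u.min(),u.max(),P[v,u[-1]])
K=c['mtx'];o=c['pose'][:3,3];a=np.array([x[0],0,150.])
# sleeve ends, on plane through the sleeve top facing camera
for u,v in [(312,130),(312,140),(312,361)]:
    d=c['pose'][:3,:3]@np.array([(u-K[0,2])/K[0,0],-(v-K[1,2])/K[1,1],-1]);n=-ap
    p=o+d*((a+18*n-o)@n)/(d@n);print(v,p,'along',(p-a)@D)
cv2.imwrite('pics/w1c.png',cv2.resize(c['pixels'][110:370,270:390,::-1],None,fx=2.3*2,fy=2.3,interpolation=cv2.INTER_CUBIC))
E
```

```text
8713 [567.9354 149.2006  -0.1238  -0.0005] 0.34012701536511614 -7.056365173133283
198 288 333 [572.4751  60.4643 162.4526]
204 288 333 [572.9662  55.9132 162.6678]
210 288 333 [573.9857  51.2097 162.1058]
216 288 333 [575.1727  46.4052 161.3085]
222 288 334 [576.9304  41.6446 161.0574]
228 288 341 [583.3401  37.1363 162.3209]
234 288 340 [581.6343  32.7855 164.3583]
240 289 333 [576.5096  27.7833 163.2198]
246 289 333 [579.0029  22.2215 160.5819]
252 289 333 [579.1596  17.5116 161.3434]
258 289 333 [581.0178  12.0246 159.6627]
130 [546.1859 107.474  165.9414] along 109.32801297706217
140 [547.0069 100.7768 165.937 ] along 102.58095252149519
361 [568.2538 -72.547  165.8223] along -72.03470582349334
```

View pics/w1c.png

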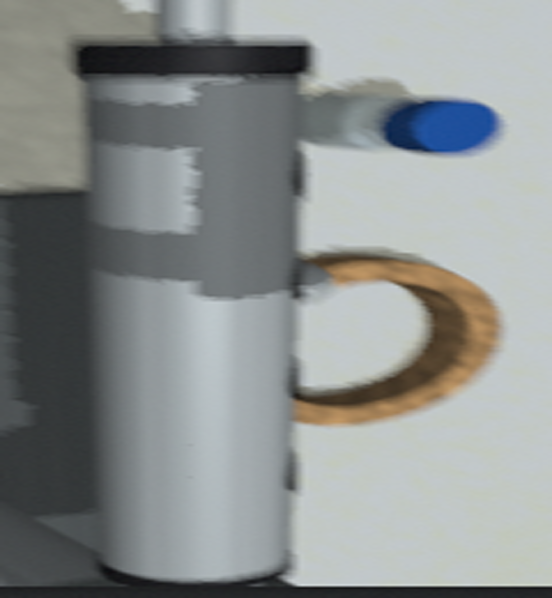

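```bash
python3 -m inch '[[[0.03,0.15,0],[0.0054,0.0002,-0.0099],0.094],[[0,0,0],[0.0054,0.0002,-0.0099],0.094],[[0,0,0],[0.0054,0.0002,-0.0099],0.094],[[0,0,0],[0.0054,0.0002,-0.0099],0.094],[[0,0,0],[0.0054,0.0002,-0.0099],0.094],[[0,0,0],[0.0054,0.0002,-0.0099],0.094],[[0,0,0],[0.0054,0.0002,-0.0099],0.094],[[0,0,0],[0.0054,0.0002,-0.0099],0.094],[[0,0,0],[0,0,0],0.094],[[0,0,0],[0,0,0],0.094]]' 
python3 - <<'E'
from err import *
s=manip.read_state();R,g=report(s)
c=snap('wrist','w2.npz');P=cloud(c);cv2.imwrite('pics/w2.png',c['pixels'][...,::-1])
from scipy.optimize import least_squares
Q=P[:,270:370].reshape(-1,3);Q=Q[(Q[:,2]>145)&(Q[:,2]<172)&(Q[:,1]>-50)&(Q[:,1]<90)&(abs(Q[:,0]-565+.123*Q[:,1])<20)]
def res(p):
    a=np.array([p[0],0,p[1]]);d=np.array([p[2],1,p[3]]);d/=np.linalg.norm(d)
    w=Q-a;return np.linalg.norm(w-np.outer(w@d,d),axis=1)-18
r=least_squares(res,[567,150,-.12,0],loss='soft_l1',f_scale=.5);x=r.x;print(len(Q),x,np.median(abs(r.fun)))
p=np.array([x[0]+33*x[2],33,x[1]+33*x[3]]);print('axis rel grasp zb,ap',(p-g)@zb,(p-g)@ap)
# points protruding beyond the sleeve on the button side
a=np.array([x[0],0,x[1]]);W=P-a;t=W@D;z=W@zb;y=W@ap
m=(z>19.5)&(z<27)&(abs(y)<9)&(t>0)&(t<70);v,u=np.where(m);print('button px',len(u),u.mean() if len(u) else 0,v.mean() if len(v) else 0,'along rel grasp',np.percentile(P[m]@D-g@D,[5,50,95]) if len(u) else 0)
E
```

```text
clock: 2.65
eef_pos: [548.0, 33.0, 175.7]
eef_rot: [-1.052, 0.001, -1.446]
wrist_force: [-0.5, -0.2, -0.1]
finger_gap: 93.7
turn deg [-0.0358 -0.2739 -0.0681] joints [-0.0495  0.0702  1.9564  0.1525  0.6082 -0.2762]
t 2.65 tcp [548.0314  33.0174 175.6571] grasp [538.6832  31.8293 192.1556] gap 93.74248987068344 F [-0.4956 -0.2359 -0.0647] F.D -0.17328213986633653 F.zb -0.4834009327436444
13023 [567.7792 149.1306  -0.1241  -0.0008] 0.324668130879914
axis rel grasp zb,ap 0.08532666165481118 49.7583038570292
button px 117 353.4273504273504 267.3162393162393 along rel grasp [-6.0443 -0.802   3.1377]
```

View pics/w2.png

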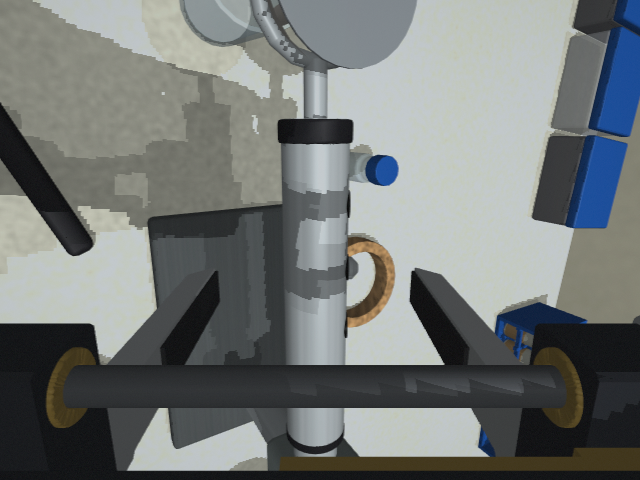

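```bash
python3 -m inch '[[[0,0,0],[0.0041,0.0005,-0.0072],0.094],[[0,0,0],[0.0041,0.0005,-0.0072],0.094],[[0,0,0],[0.0041,0.0005,-0.0072],0.094],[[0,0,0],[0.0041,0.0005,-0.0072],0.094],[[0,0,0],[0.0041,0.0005,-0.0072],0.094],[[0,0,0],[0.0042,0.0005,-0.0072],0.094],[[0,0,0],[0,0,0],0.06],[[0,0,0],[0,0,0],0.06],[[0,0,0],[0,0,0],0.06],[[0,0,0],[0,0,0],0.06]]' 20
python3 - <<'E'
from err import *
s=manip.read_state();R,g=report(s)
p=np.array([567.78-.1241*34,34,149.1]);print('axis rel',(p-g)@np.stack([D,zb,ap],1))
c=snap('wrist','w3.npz');cv2.imwrite('pics/w3.png',c['pixels'][...,::-1])
E
```

```text
clock: 3.53
eef_pos: [573.0, 35.3, 133.5]
eef_rot: [-1.049, 0.001, -1.447]
wrist_force: [-0.0, -0.3, -0.9]
finger_gap: 70.9
turn deg [-0.0242 -0.1267 -0.0176] joints [-0.0412  0.1869  1.937   0.1698  0.5083 -0.2914]
t 3.5333 tcp [573.0337  35.2616 133.4654] grasp [563.6421  34.0851 149.9401] gap 70.94138577339662 F [-0.0293 -0.3442 -0.9363] F.D -0.3380197374649251 F.zb -0.5299165270920803
axis rel [-0.0744 -0.4992  0.6818]
```

View pics/w3.png

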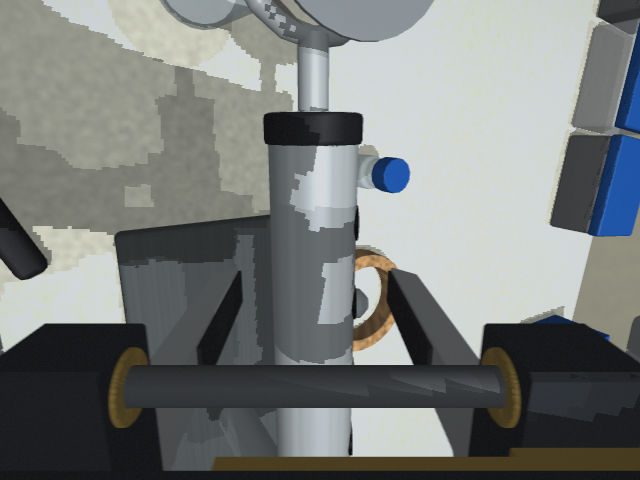

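```bash
python3 - <<'E'
from err import *
c=dict(np.load('w3.npz'));g=np.array([563.64,34.085,149.94])
for k in(-4,0,4):
    p=np.linalg.inv(c['pose'])@np.r_[g+24*zb+k*D,1];K=c['mtx'];print(k,K[0,0]*p[0]/-p[2]+K[0,2],K[1,2]+K[1,1]*p[1]/p[2])
E
python3 -m inch '[[[0,0,0],[0,0,0],0.05],[[0,0,0],[0,0,0],0.046],[[0,0,0],[0,0,0],0.042],[[0,0,0],[0,0,0],0.038],[[0,0,0],[0,0,0],0.036],[[0,0,0],[0,0,0],0.034],[[0,0,0],[0,0,0],0.032],[[0,0,0],[0,0,0],0.03],[[0,0,0],[0,0,0],0.03],[[0,0,0],[0,0,0],0.03]]' 35; python3 -c "
from err import *
report(manip.read_state())"
```

```text
-4 368.86034925436144 308.1104152936457
0 369.18123444245936 299.77486683959637
4 369.50592801243897 291.34038907100773
clock: 4.42
eef_pos: [572.8, 35.3, 133.1]
eef_rot: [-1.05, 0.001, -1.447]
wrist_force: [-5.1, -1.2, 4.8]
finger_gap: 34.9
turn deg [-0.0218 -0.1816 -0.0258] joints [-0.0413  0.1873  1.9373  0.1697  0.5086 -0.2915]
t 4.4167 tcp [572.7818  35.26   133.0692] grasp [563.4062  34.0828 149.553 ] gap 34.93865572197206 F [-5.1329 -1.2352  4.8023] F.D -0.5954677581929798 F.zb -2.141631867965384
```

```bash
python3 -m inch '[[[0,0,0],[-0.0001,0.001,0],0.03],[[0,0,0],[-0.0001,0.001,0],0.03],[[0,0,0],[-0.0001,0.001,0],0.03],[[0,0,0],[-0.0001,0.001,0],0.03],[[0,0,0],[-0.0002,0.001,0],0.03],[[0,0,0],[-0.0001,0.001,0],0.03],[[0,0,0],[-0.0001,0.001,0],0.03],[[0,0,0],[-0.0001,0.001,0],0.03],[[0,0,0],[-0.0001,0.001,0],0.03],[[0,0,0],[-0.0002,0.001,0],0.03]]'; python3 -c "
from err import *
report(manip.read_state())
c=snap('wrist','w4.npz');s=snap('scene','s4.npz')
cv2.imwrite('pics/c4.png',np.vstack([cv2.resize(s['pixels'][185:250,275:450,::-1],(700,260),interpolation=cv2.INTER_CUBIC),cv2.resize(c['pixels'][100:400,150:500,::-1],(700,320))]))"
```

```text
clock: 5.25
eef_pos: [571.6, 44.7, 133.0]
eef_rot: [-1.05, 0.0, -1.448]
wrist_force: [-5.1, -8.0, 5.0]
finger_gap: 35.4
turn deg [ 0.009  -0.1804  0.0059] joints [-0.0192  0.1859  1.939   0.1466  0.5052 -0.252 ]
t 5.25 tcp [571.5916  44.7418 133.0423] grasp [562.2151  43.5787 149.5265] gap 35.43284252276295 F [-5.0688 -7.9884  4.9934] F.D -7.30522794938355 F.zb -2.709239314105003
```

View pics/c4.png

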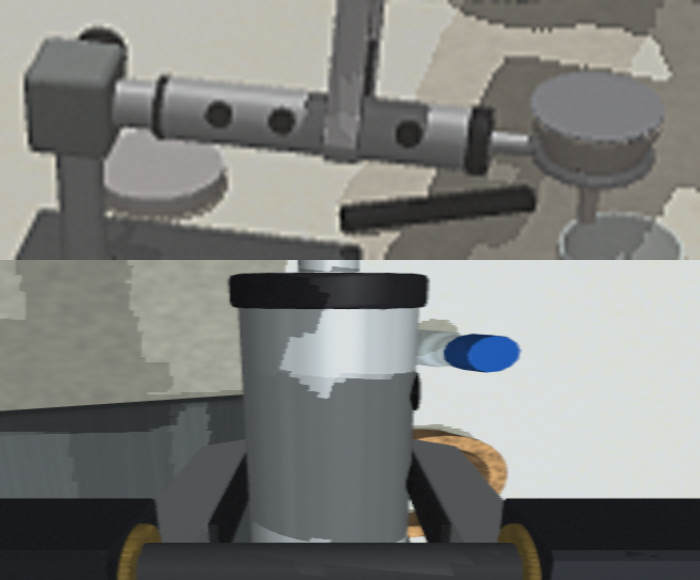

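```bash
python3 -m inch '[[[0,0,0],[-0.0002,0.002,0],0.03],[[0,0,0],[-0.0003,0.002,0],0.03],[[0,0,0],[-0.0002,0.002,0],0.03],[[0,0,0],[-0.0003,0.002,0],0.03],[[0,0,0],[-0.0002,0.002,0],0.03],[[0,0,0],[-0.0003,0.002,0],0.03],[[0,0,0],[-0.0002,0.002,0],0.03],[[0,0,0],[-0.0003,0.002,0],0.03],[[0,0,0],[-0.0002,0.002,0],0.03],[[0,0,0],[-0.0003,0.002,0],0.03]]'; python3 -c "
from err import *
report(manip.read_state())"
python3 -m inch '[[[0,0,0],[0,0.0004,0],0.03],[[0,0,0],[-0.0001,0.0004,0],0.03],[[0,0,0],[0,0.0004,0],0.03],[[0,0,0],[-0.0001,0.0004,0],0.03],[[0,0,0],[0,0.0004,0],0.03],[[0,0,0],[-0.0001,0.0004,0],0.03],[[0,0,0],[0,0.0004,0],0.03],[[0,0,0],[-0.0001,0.0004,0],0.03],[[0,0,0],[0,0.0004,0],0.03],[[0,0,0],[-0.0001,0.0004,0],0.03]]'; python3 -c "
from err import *
report(manip.read_state())
s=snap('scene','s5.npz')
cv2.imwrite('pics/c5.png',cv2.resize(s['pixels'][185:250,275:450,::-1],(788,292),interpolation=cv2.INTER_CUBIC))"
```

```text
clock: 6.18
eef_pos: [569.1, 64.7, 133.0]
eef_rot: [-1.05, 0.0, -1.448]
wrist_force: [-5.1, -8.6, 5.4]
finger_gap: 35.4
turn deg [ 0.0202 -0.1817  0.0088] joints [ 0.0265  0.1843  1.941   0.1001  0.5    -0.1717]
t 6.1833 tcp [569.0998  64.6643 133.0302] grasp [559.7235  63.5049 149.5148] gap 35.412414660356085 F [-5.1341 -8.6117  5.3812] F.D -7.91573419442765 F.zb -2.6376849951624375
clock: 7.02
eef_pos: [568.5, 69.2, 133.0]
eef_rot: [-1.05, 0.001, -1.447]
wrist_force: [-5.9, -2.1, 4.6]
finger_gap: 35.2
turn deg [-0.0197 -0.1919 -0.0217] joints [ 0.0365  0.1843  1.941   0.0917  0.4994 -0.1558]
t 7.0167 tcp [568.5181  69.2401 133.0102] grasp [559.1453  68.0642 149.4957] gap 35.16052036016579 F [-5.9208 -2.1058  4.5585] F.D -1.362733879900856 F.zb -3.0333050753248987
```

View pics/c5.png

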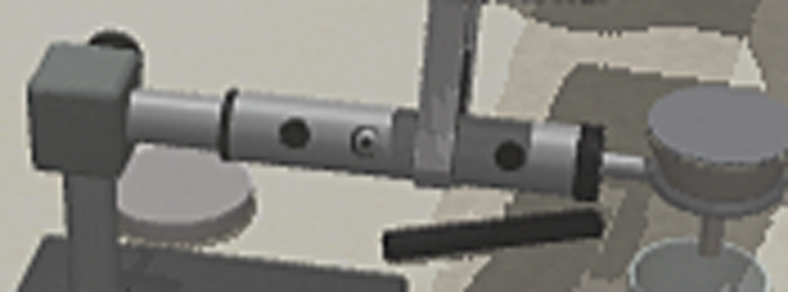

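```bash
python3 -m inch '[[[0,0,0],[0,0.0003,0],0.03],[[0,0,0],[-0.0001,0.0003,0],0.03],[[0,0,0],[0,0.0003,0],0.03],[[0,0,0],[0,0.0003,0],0.03],[[0,0,0],[0,0,0],0.03],[[0,0,0],[0,0,0],0.03],[[0,0,0],[0,0,0],0.03],[[0,0,0],[0,0,0],0.03],[[0,0,0],[0,0,0],0.03],[[0,0,0],[0,0,0],0.03]]'; python3 -c "
from err import *
report(manip.read_state())
s=snap('scene','s6.npz');ims=[np.load(f)['pixels'][195:230,290:400,::-1] for f in('s.npz','s5.npz','s6.npz')]
cv2.imwrite('pics/c6.png',cv2.resize(np.vstack(ims),(600,573),interpolation=cv2.INTER_CUBIC))"
```

```text
clock: 7.9
eef_pos: [568.4, 70.3, 133.0]
eef_rot: [-1.05, 0.001, -1.447]
wrist_force: [-5.7, -3.9, 5.8]
finger_gap: 35.5
turn deg [-0.0103 -0.1927 -0.0148] joints [ 0.0389  0.1843  1.9409  0.0887  0.4993 -0.151 ]
t 7.9 tcp [568.4132  70.2694 133.0239] grasp [559.0406  69.0973 149.5097] gap 35.518444371056155 F [-5.7498 -3.914   5.7952] F.D -3.178132019003033 F.zb -2.460260171496749
```

View pics/c6.png

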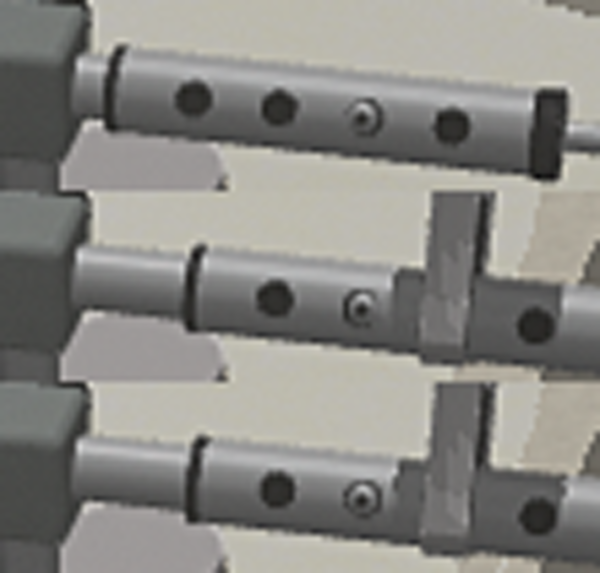

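```bash
python3 -m inch '[[[0,0,0],[0,0,0],0.038],[[0,0,0],[0,0,0],0.042],[[0,0,0],[0,0,0],0.05],[[0,0,0],[0,0,0],0.06],[[0,0,0],[0,0,0],0.075],[[0,0,0],[0,0,0],0.085],[[0,0,0],[0,0,0],0.09],[[0,0,0],[0,0,0],0.09],[[0,0,0],[0,0,0],0.09],[[0,0,0],[0,0,0],0.09]]'; python3 -c "
from err import *
report(manip.read_state())"
python3 -m inch '[[[0,0,0],[-0.003,-0.0004,0.0052],0.09],[[0,0,0],[-0.006,-0.0007,0.0104],0.09],[[0,0,0],[-0.008,-0.001,0.0139],0.09],[[0,0,0],[-0.008,-0.001,0.0139],0.09],[[0,0,0],[-0.008,-0.001,0.0139],0.09],[[0,0,0],[-0.008,-0.001,0.0139],0.09],[[0,0,0],[-0.008,-0.001,0.0139],0.09],[[0,0,0],[-0.008,-0.001,0.0139],0.09],[[0,0,0],[-0.008,-0.001,0.0139],0.09],[[0,0,0],[-0.004,-0.0005,0.007],0.09]]'; python3 -c "
from err import *
R,g=report(manip.read_state())
s=snap('scene','s7.npz');w=snap('wrist','w7.npz');t=snap('top','t7.npz')
a=s['pixels'][180:290,260:500,::-1]
a0=np.load('s.npz')['pixels'][180:290,260:500,::-1]
cv2.imwrite('pics/c7.png',np.vstack([cv2.resize(a,(640,293),interpolation=cv2.INTER_CUBIC),cv2.resize(a0,(640,293),interpolation=cv2.INTER_CUBIC)]))
P=cloud(w);W=P-np.array([567.8,0,149.1]);tt=W@D;z=W@zb;y=W@ap
m=(z>19.2)&(z<29)&(abs(y)<9)&(tt>0)&(tt<70);print('button pts',m.sum(),'along',np.median(tt[m]),'z max',np.percentile(z[m],[50,90,98]))
P=cloud(np.load('w2.npz'));W=P-np.array([567.8,0,149.1]);tt=W@D;z=W@zb;y=W@ap
m=(z>19.2)&(z<29)&(abs(y)<9)&(tt>0)&(tt<70);print('before',m.sum(),'along',np.median(tt[m]),'z max',np.percentile(z[m],[50,90,98]))
"
```

```text
clock: 8.78
eef_pos: [568.6, 70.5, 133.0]
eef_rot: [-1.05, 0.001, -1.447]
wrist_force: [0.4, 0.3, -0.0]
finger_gap: 89.5
turn deg [-0.0256 -0.1656 -0.0186] joints [ 0.0393  0.1847  1.9407  0.089   0.4987 -0.1509]
t 8.7833 tcp [568.6408  70.4784 133.0218] grasp [559.2604  69.3013 149.5028] gap 89.46334805833533 F [ 0.3615  0.3385 -0.0406] F.D 0.29154439303682256 F.zb 0.32632753966963957
clock: 9.62
eef_pos: [499.2, 61.8, 255.0]
eef_rot: [-1.048, 0.001, -1.447]
wrist_force: [1.0, -0.5, 0.4]
finger_gap: 90.1
turn deg [-0.0273 -0.0309 -0.0212] joints [ 0.0231 -0.1344  1.9594  0.0707  0.797  -0.1362]
t 9.6167 tcp [499.2032  61.8239 255.0411] grasp [489.7842  60.6459 271.5   ] gap 90.0647671847417 F [ 1.0346 -0.4678  0.4134] F.D -0.591341981564018 F.zb 1.0461480533689516
button pts 76 along 34.26184841092545 z max [20.9844 23.1529 23.677 ]
before 130 along 34.36169273571517 z max [20.906  22.8422 23.4686]
```

View pics/c7.png

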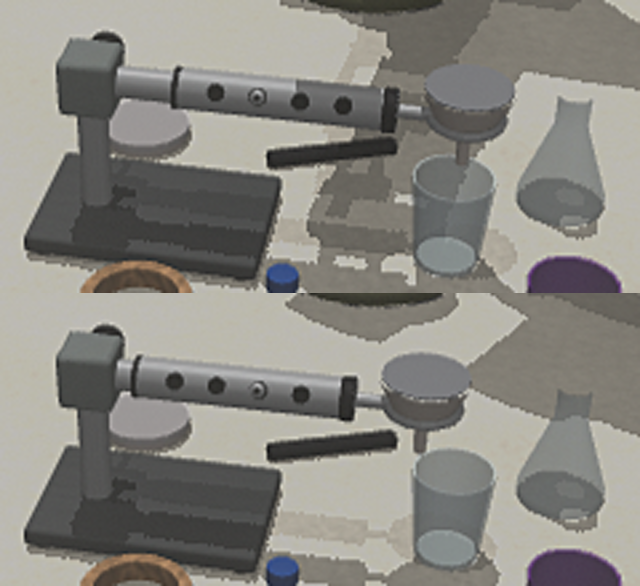

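```bash
python3 -c "
from h import *
print(ticket.sign_off())"
```

```text
the job is handed in; nothing more can be done
None
```

The boom is out by one hole, with the funnel now over the beaker, and the job is handed in. I pinched the button flush and drew the sleeve outward about 35 mm by the gripper's measured travel. I then opened the fingers and backed the arm clear, at about 9.6 s of the 35 s allowed.

**Button:** after release its tip stands about 23.7 mm from the boom's axis, against 23.5 mm before and 24 mm nominal. It sits at the same place along the boom to within 0.1 mm, now in the next hole.

**Surroundings:** in the before and after pictures the stand, beaker, flask and dish show no movement. The orange-capped bottle was outside the frame of that last comparison; the arm worked well away from it.

**Forces:** the wrist force stayed around 11 N or less at every reading I took, and the along-boom pull fell from about 8 N to 1–3 N as the button popped out.

**One disagreement:** the scene camera and the wrist camera differed by about 3 mm on where the button sits along the boom. I used the wrist camera, and the grasp was good.

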